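# Bounce-check a spring mount of a fume blower

## Task

The fume blower stands on a base plate carried by a coil-spring mount at each corner; bounce-check the front corner (of the two nearer the robot) that has the upright rule standing beside it. With the fingertips, press that corner of the plate down until its pointer is level with the long mark on the rule (to about 2 mm, not pushing on far past it), hold it there for about a second, then let it spring back up and move clear. Press on the plate itself, not on the pointer or the blower, do not push down the other front corner, and leave the rule and everything else on the bench where it stands.

Things in the scene. Friction and masses are not known exactly. Their poses are not given: they have to be found in the camera images.
- frame: Bottom frame of the blower, fixed to the bench: two dark angle-steel rails 340 mm long, 220 mm apart. Origin on the bench under the middle of the machine; x points to the machine's rear (away from the robot, give or take its yaw), y to its left end (blower inlet end), z up. On it stand four coil springs, 220 mm apart in x and 300 mm in y, which carry the base plate.
- plate: Grey steel base plate 260 (x) x 340 (y) x 6 mm on the four springs, axes as the frame. Origin mid-underside, 66 mm above the bench at rest. It sinks and tilts where pressed and springs back, well damped; 7 kg with the blower. Pressed at a front mount, about 12 N sinks that mount 8.7 mm and its pointer, farther out, 10 mm (to the mark), in proportion; the other front pointer sinks only 1 mm.
- blower: Fume blower bolted to the middle of the plate, moves with it: grey round scroll housing 166 mm across, blue motor 80 mm across, 260 mm high over the bench. Origin under its foot near the plate's middle. It reaches from 107 mm right to 83 mm left of the plate's middle, and 93 mm in front of it at the scroll (from 11 mm right to 57 mm left), 55 mm elsewhere. Do not touch.
- corner_left (a point): Place to press at the plate's front left corner (nearer the robot, machine's +y end): centre of the top of a flat round steel washer 40 mm in diameter, 3 mm thick, over the spring mount. 75 mm above the bench at rest; 20 mm in from the plate's front and left edges.
- corner_right (a point): The same at the plate's front right corner (machine's -y end).
- pointer_left: Steel pointer blade, 10 mm wide and 3 mm thick, which sticks out 62 mm to the left from the plate by its front left corner. Origin at its tip, at mid-thickness: 92 mm out (+y) from and 10 mm behind (+x) corner_left, 73.5 mm above the bench at rest. It moves with the plate. At the mark when its origin is 63.5 mm above the bench.
- pointer_right: The same to the right (-y) by the front right corner.
- rule_stand: Steel rule 26 mm wide, upright in a loose dark steel stand (45 x 70 x 22 mm, 0.7 kg), 105 mm high overall, beside one of the two front corners (left or right), its face some 5 mm in front (robot side) of that pointer. Origin at the middle of the stand's underside on the bench; the rule's faces look along its x.
- mark (a point): The long line across the rule, 63.5 mm above the bench, in the middle of the rule's face: 10 mm below the resting pointer. The other lines are shorter and 5 mm apart.
- rivet_tin: Loose plain steel tin, 60 mm across, 45 mm high, beside the other front corner. Origin under its middle. Leave alone.
- mallet: Loose mallet lying on the bench: yellow head 95 mm long and 48 mm across, wooden handle to its -x, 270 mm. Origin under the head. Leave alone.
- timber: Loose timber block 120 x 80 x 40 mm. Origin under its middle. Leave alone.
Mind the look-alikes: they are no part of the job. Of the things like the rule_stand, leave any that is pink, turquoise or yellow; of the rest the smaller one is meant.

How it is judged:
By the outcome, as a careful person would: the job done as asked, in the order asked, and still so for the second after the job is handed in, with the robot touching nothing.
It also fails if it takes over 48 s, if anything falls off the work surface, if the arm or the gripper's body presses on something with over 40 N, if the wrist force passes 120 N, or if a joint passes its speed limit or range.

## Robot

A 6-joint arm with a two-finger parallel gripper is mounted at the origin on the work surface. World frame = base frame: x ahead of the robot, y to its left, z up, the work surface at z = 0. Lengths are in m, angles in rad, forces in N, time in s.
With the tool pointing down it reaches from about 0.25 to 0.8 m from the base axis. Payload 8.5 kg.
Tool frame: the origin (TCP) lies midway between the tips of the shut fingers; the grasp point (between the pads) lies 19 mm behind it (ctrl.grip_point_offset is the z of the grasp point in the tool frame, in m); z points along the fingers, y is the direction in which the jaws open and shut (so a half turn about z gives the same grasp; the last joint's range is limited). The gripper opens to 85 mm and grips with 20 to 120 N. Pads are 22 mm wide; open, the fingers measure 114 mm over their backs; the gripper's body (76 mm by 85 mm) begins 54 mm behind the grasp point. The pads swing forward as they close: fully open they stand 13 mm farther back than shut.
Start: joints at [1.235, 0.238, -0.013, 1.319, 0, 1.571], TCP at [0.173, 0.496, 0.231] pointing down, gripper open.
Joint ranges: [-2.66, 2.66], [-1.03, 1.9], [-1.14, 1.46], [-1.82, 2.27], [-1.45, 1.34], [-3.14, 3.14]. Speed limits (rad/s): [2.22, 2.22, 2.79, 3.14, 3.14, 3.14].

## Interface

Orientations are given as [roll, pitch, yaw] about the fixed x, y, z axes, in that order (R = Rz(yaw) Ry(pitch) Rx(roll)).
In Python, from workcell import ctrl, viewer gives the robot as it stands.
- The arm moves only by the tool send_rows, never from a script. Its arguments are lists of equal length, an entry for each row: "dp": the shift along the tool's x, y, z each as a share of 200 mm, from -1 to 1, a list of three; "angular": the turn, a rotation vector about the tool's x, y, z each as a share of 0.08 rad, from -1 to 1, a list of three. In form: {"dp": [[tx, ty, tz], ...], "angular": [[ax, ay, az], ...]}. A call has 1 to 10 rows; each row shifts and turns the commanded pose from where the row before left it, along the tool's axes as they then stand; what a row does not reach is not made up. A row lasts 1/12 s, in which the tool goes at most 41.7 mm and 7.16 degrees, less where a joint would pass 70% of its speed; a pose out of reach is approached as far as the arm can. A call with a number of a shift or a turn outside -1 to 1 is refused whole. A call with a gripper value outside its range is refused whole. "gripper" is the opening, from -1 (shut) to 1 (fully open), set as the call begins (left out, the last holds). The fingers move at their own pace and stop on an object; the grip force is fixed at half the most. Time passes only in rows, so rows that do not move let the fingers close. It gives the time, the measured TCP pose, the force and the opening at its end, in the units of the state.
- ctrl.get_obs(): the state, without advancing time (a new reading comes with each control period).
- viewer.get_image(name): name is "scene" or "top" or "wrist"; returns the picture (400x640x3 uint8, red, green, blue); there is no depth.
- viewer.get_calibration(name): a dict with "vfov" (degrees; the focal length in pixels is half the picture's height over the tangent of half this angle, whatever the lens; pixels are square), "cx", "cy" (the principal point, pixels), "k1" (the pictures are not rectified: a ray, as slopes to the right and down, at radius r is drawn at 1 + k1 r^2 times it, then the intrinsics apply), "extrinsics" (4x4, takes a point from world to camera coordinates). Camera axes: x right, y up, looking along -z (the intrinsics and any distortion apply to the point x, -y, -z); pixel columns grow to the right and rows downward; lengths in m; the calibration is good to about 2 mm. A picture is of the moment at which its call begins: read the wrist's pose just before it. get_calibration takes no time and is no camera call; for the wrist camera it gives the pose at the moment of the call.
- ctrl.hand_in(): hands the job in, once; it reports no verdict.
The state is a dict: "t": time; "joints": joint angles; "joint_velocities": joint speeds; "tau": joint torques, N m; "position": TCP position; "ee_rot": TCP orientation; "wrist_force": force on the tool from outside, world axes, zero at the start; "moment": the same for the moment, N m; "gripper_width": finger opening in m.
Only numpy, scipy, OpenCV 4.12 (cv2) and the standard library are available. Lean on these libraries where they do the work, as an engineer would, in place of code of your own. Each camera call takes 0.05 s, during which the arm holds its last target.

## Working session

There is one attempt and no reset: what is moved stays moved. The work goes in short steps, Python scripts to look and compute and a tool call to move; the robot and the scene stay as the last step left them, time stands still between calls to the robot, and variables do not carry over. Pictures are saved under pics/ and viewed, and the job is handed in when it is done.

Besides the shell and the picture viewer there is one more tool, called after ">>>" as name(argument=value, ...) on one line, values as JSON. send_rows: Moves the arm, as the interface text tells. Its arguments: {"type":"object","properties":{"dp":{"type":"array"},"angular":{"type":"array"},"gripper":{"type":"number"}},"required":["dp","angular"]}

```bash
mkdir -p pics; ls
python3 - <<'E'
from workcell import ctrl, viewer
import cv2
for n in ["scene","top","wrist"]:
    im=viewer.get_image(n); cv2.imwrite(f"pics/{n}0.png",im[:,:,::-1])
    c=viewer.get_calibration(n); print(n,{k:(v if k!="extrinsics" else __import__('numpy').round(v,3).tolist()) for k,v in c.items()})
print(ctrl.get_obs())
E
```

```text
pics
scene {'vfov': 42.60690045244233, 'cx': 328.23257295953175, 'cy': 191.7515374685497, 'k1': -0.15896910340212908, 'extrinsics': [[-0.055, 0.998, -0.007, 0.032], [-0.716, -0.035, 0.698, 0.312], [0.696, 0.043, 0.716, -1.965], [0.0, 0.0, 0.0, 1.0]]}
top {'vfov': 55.8320065509934, 'cx': 323.2835352184782, 'cy': 193.9794738010239, 'k1': -0.060133646686815236, 'extrinsics': [[0.014, -1.0, 0.007, 0.001], [0.981, 0.015, 0.193, -0.524], [-0.193, 0.004, 0.981, -1.141], [0.0, 0.0, 0.0, 1.0]]}
wrist {'vfov': 68.9825615903564, 'cx': 322.33062776567436, 'cy': 198.6652218678754, 'k1': -0.04593644133368214, 'extrinsics': [[0.329, 0.944, -0.002, -0.526], [-0.91, 0.317, -0.266, 0.035], [-0.251, 0.089, 0.964, -0.38], [0.0, 0.0, 0.0, 1.0]]}
{'t': 0.15, 'joints': array([ 1.23499137e+00,  2.38697612e-01, -1.40422046e-02,  1.31925643e+00,
        1.73247052e-05,  1.57081136e+00]), 'joint_velocities': array([ 0.00182978, -0.00059397,  0.00166557, -0.00014977, -0.00125189,
        0.00034851]), 'tau': array([-8.23962910e-04, -5.39078021e+01,  3.46597624e+01,  1.43834279e-02,
       -2.09361309e-05,  2.62018921e-05]), 'position': array([0.17288791, 0.49536307, 0.23080384]), 'ee_rot': array([-3.14039274e+00, -1.73066575e-05,  2.80577265e+00]), 'wrist_force': array([-0.68623448, -0.06067597,  0.00665169]), 'moment': array([ 0.03551172, -0.00859662,  0.02792593]), 'gripper_width': 0.08535848821945265}
```

View pics/scene0.png

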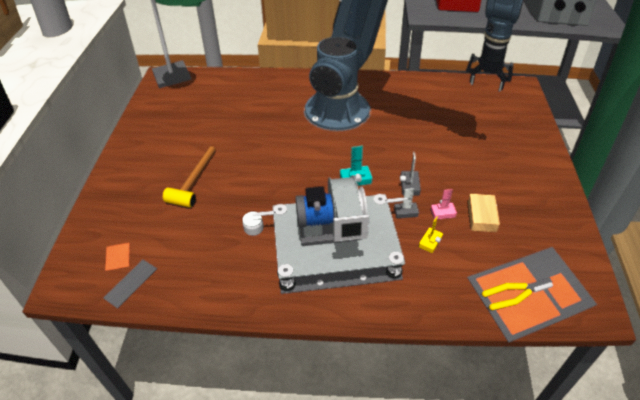

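View pics/top0.png

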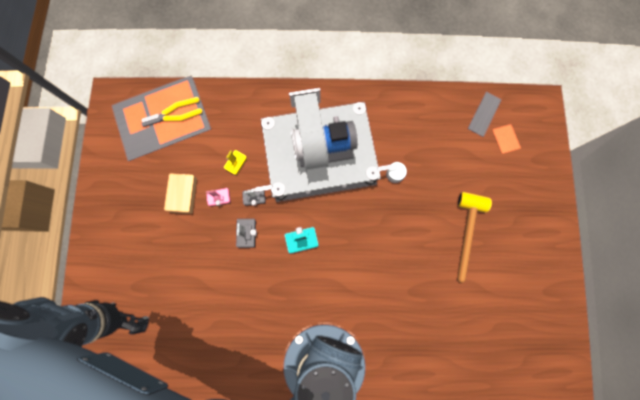

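View pics/wrist0.png

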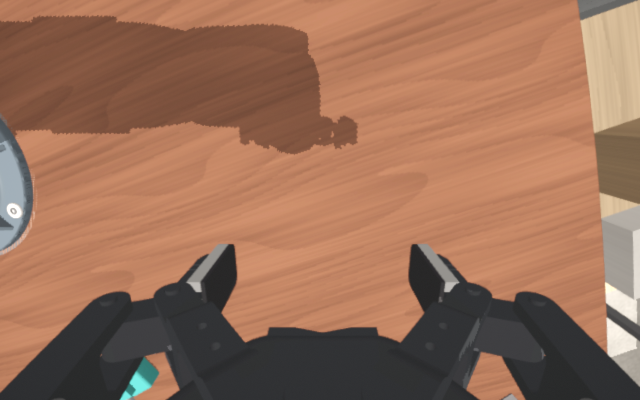

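```bash
cat > h.py <<'E'
import numpy as np, cv2
from workcell import ctrl, viewer
def ray(n,u,v,c=None):
    c=c or viewer.get_calibration(n); E=np.array(c["extrinsics"]); f=200/np.tan(np.radians(c["vfov"]/2))
    xd=np.array([(u-c["cx"])/f,(v-c["cy"])/f]); x=xd.copy()
    for _ in range(30): x=xd/(1+c["k1"]*(x@x))
    d=E[:3,:3].T@np.array([x[0],-x[1],-1]); return -E[:3,:3].T@E[:3,3],d
def at(n,u,v,z):
    o,d=ray(n,u,v); return o+d*(z-o[2])/d[2]
def proj(n,P):
    c=viewer.get_calibration(n); E=np.array(c["extrinsics"]); f=200/np.tan(np.radians(c["vfov"]/2))
    p=E[:3,:3]@P+E[:3,3]; x=np.array([p[0],-p[1]])/-p[2]; x=x*(1+c["k1"]*(x@x)); return x*f+[c["cx"],c["cy"]]
E
python3 - <<'E'
import cv2
a=cv2.imread("pics/top0.png")[80:260,220:420]; cv2.imwrite("pics/top0c.png",cv2.resize(a,None,fx=4,fy=4,interpolation=cv2.INTER_CUBIC)[:600*2,:][:, :800][ :720][120:])
b=cv2.imread("pics/scene0.png")[140:290,240:440]; cv2.imwrite("pics/scene0c.png",cv2.resize(b,None,fx=4,fy=4,interpolation=cv2.INTER_CUBIC))
E
```

```text
(no output)
```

View pics/top0c.png

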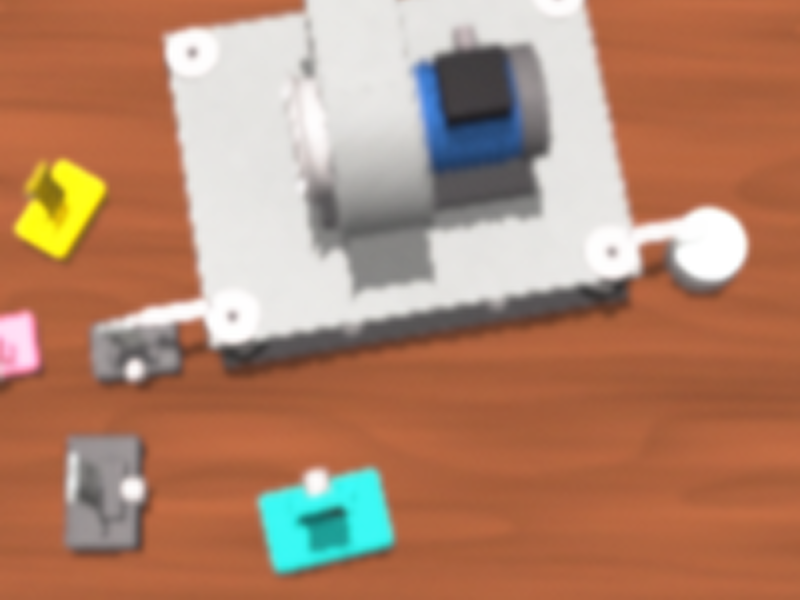

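View pics/scene0c.png

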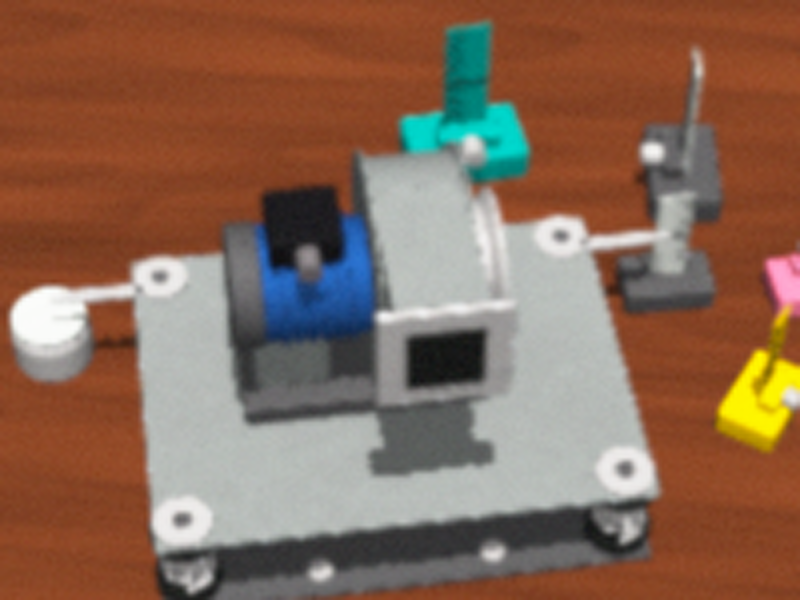

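Run:
```python
from h import *
L=at("top",277.6,188.6,.075);R=at("top",372.6,172.4,.075);RL=at("top",220+192/4-.4,80+(52+120)/4-.4,.075)
print("top",L,R,np.linalg.norm(L-R),np.linalg.norm(L-RL))
Ls=at("scene",379.6,198.9,.075);Rs=at("scene",279.6,208.6,.075)
print("scene",Ls,Rs,np.linalg.norm(Ls-Rs))
o1,d1=ray("top",277.6,188.6);o2,d2=ray("scene",379.6,198.9)
A=np.array([d1,-d2]).T;s=np.linalg.lstsq(A,o2-o1,rcond=None)[0];print(o1+s[0]*d1,o2+s[1]*d2)
yv=L-R;print("yaw",np.degrees(np.arctan2(-yv[0],yv[1])))
# washer-hole centre in the corner hole z
print(at("top",220+135/4,80+(330+120)/4,.1))
```

```text
top [0.53423609 0.15107438 0.075     ] [ 0.59079532 -0.14448101  0.075     ] 0.30091848381095954 0.22048295752447566
scene [0.53185948 0.15218683 0.075     ] [ 0.58580894 -0.14265523  0.075     ] 0.29973719835561075
[0.53383674 0.15084744 0.07690177] [0.53379557 0.15202665 0.07703384]
yaw 10.833482422922554
[0.5157992 0.2199894 0.1      ]
```

>>> send_rows(dp=[[0,0,0],[0,0,0],[0,0,0],[0,0,0],[0,0,0],[0,0,0],[0,0,0]], angular=[[0,0,1],[0,0,1],[0,0,1],[0,0,1],[0,0,1],[0,0,1],[0,0,1]], gripper=-1)

```text
t: 0.73
position: [0.1729, 0.4955, 0.231]
ee_rot: [-3.141, 0.0, 2.242]
wrist_force: [-0.9, -0.1, 0.2]
gripper_width: 0.0004
```

>>> send_rows(dp=[[0,0,0],[0,0,0],[0,0,0],[0,0,0],[0,0,0],[0,0,0],[0,0,0]], angular=[[0,0,1],[0,0,1],[0,0,1],[0,0,1],[0,0,1],[0,0,1],[0,0,0]])

```text
t: 1.32
position: [0.1729, 0.4955, 0.231]
ee_rot: [-3.141, 0.001, 1.762]
wrist_force: [0.9, 0.6, 0.3]
gripper_width: -0.0003
```

```bash
cat > s.py <<'E'
from h import *
import sys
from scipy.spatial.transform import Rotation as Ro
o=ctrl.get_obs(); R=Ro.from_euler('xyz',o["ee_rot"]).as_matrix(); p=o["position"]
T=np.array([float(a) for a in sys.argv[1:4]])
E=np.array(viewer.get_calibration("wrist")["extrinsics"]); C=-E[:3,:3].T@E[:3,3]
print("t",o["t"],"p",p.round(4),"rot",o["ee_rot"].round(4),"F",o["wrist_force"].round(2),"w",o["gripper_width"],"j",o["joints"].round(3))
print("dp total/0.2",(R.T@(T-p)/.2).round(3),"cam in tool",(R.T@(C-p)).round(3))
E
python3 s.py 0.533 0.1515 0.23
```

```text
t 1.3167 p [0.1729 0.4955 0.231 ] rot [-3.1413e+00  6.0000e-04  1.7622e+00] F [0.88 0.65 0.29] w -0.0002647348520105654 j [ 1.235  0.238 -0.014  1.319 -0.     2.614]
dp total/0.2 [-2.031  1.44   0.006] cam in tool [ 0.069  0.001 -0.144]
```

>>> send_rows(dp=[[-0.1,0.07,0],[-0.1,0.07,0],[-0.1,0.07,0],[-0.1,0.07,0],[-0.1,0.07,0],[-0.1,0.07,0],[-0.1,0.07,0],[-0.1,0.07,0],[-0.1,0.07,0],[-0.1,0.07,0]], angular=[[0,0,0],[0,0,0],[0,0,0],[0,0,0],[0,0,0],[0,0,0],[0,0,0],[0,0,0],[0,0,0],[0,0,0]])

```text
t: 2.15
position: [0.3498, 0.3256, 0.2313]
ee_rot: [-3.141, 0.0, 1.769]
wrist_force: [-0.1, 0.7, -0.2]
gripper_width: 0.0002
```

>>> send_rows(dp=[[-0.1,0.07,0],[-0.1,0.07,0],[-0.1,0.07,0],[-0.1,0.07,0],[-0.1,0.07,0],[-0.1,0.07,0],[-0.1,0.07,0],[-0.1,0.07,0],[0,0,0]], angular=[[0,0,0],[0,0,0],[0,0,0],[0,0,0],[0,0,0],[0,0,0],[0,0,0],[0,0,0],[0,0,0]])

```text
t: 2.9
position: [0.4924, 0.1889, 0.2309]
ee_rot: [3.141, 0.001, 1.766]
wrist_force: [0.5, 0.3, -0.9]
gripper_width: 0.0002
```

```bash
python3 s.py 0.533 0.1515 0.23; python3 -c "
from h import *
cv2.imwrite('pics/w1.png',viewer.get_image('wrist')[:,:,::-1])
for P in ([.533,.1515,.075],[.533-.0173-.0,.1515+.09+.0,.0735]): print(proj('wrist',np.array(P)))
"
```

```text
t 2.9 p [0.4924 0.1889 0.2309] rot [3.1412e+00 1.1000e-03 1.7659e+00] F [ 0.51  0.33 -0.92] w 0.00024379901197077778 j [ 3.670e-01  2.420e-01 -9.000e-03  1.319e+00 -1.000e-03  1.743e+00]
dp total/0.2 [-0.223  0.163  0.005] cam in tool [ 0.069  0.001 -0.144]
[352.85845041 226.40532039]
[355.65500985 141.47548915]
```

View pics/w1.png

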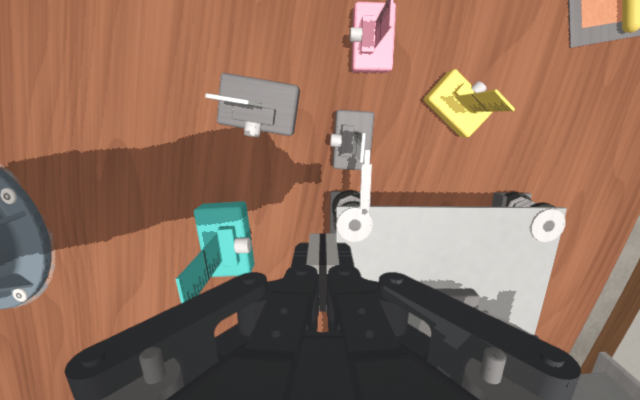

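>>> send_rows(dp=[[-0.055,0.04,0],[-0.055,0.04,0],[-0.055,0.04,0],[-0.055,0.04,0],[0,0,0],[0,0,0]], angular=[[0,0,0],[0,0,0],[0,0,0],[0,0,0],[0,0,0],[0,0,0]])

```text
t: 3.45
position: [0.5304, 0.1537, 0.231]
ee_rot: [-3.141, 0.0, 1.765]
wrist_force: [0.6, -0.8, 1.1]
gripper_width: -0.0
```

```bash
python3 s.py 0.533 0.1515 0.083; python3 -c "
from h import *
cv2.imwrite('pics/w2.png',viewer.get_image('wrist')[:,:,::-1])
for P in ([.533,.1515,.075],[.533-.0173-.0,.1515+.09+.0,.0735]): print(proj('wrist',np.array(P)))
"
```

```text
t 3.45 p [0.5304 0.1537 0.231 ] rot [-3.1411  0.      1.7648] F [ 0.58 -0.79  1.11] w -4.5167075855575406e-07 j [0.282 0.286 0.051 1.337 0.    1.659]
dp total/0.2 [-0.013  0.011  0.74 ] cam in tool [ 0.069  0.001 -0.144]
[324.42801565 188.41538508]
[325.04418331  97.49729314]
```

View pics/w2.png

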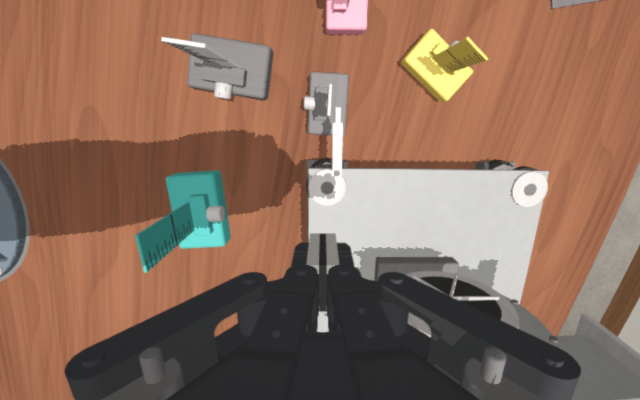

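>>> send_rows(dp=[[-0.01,0.017,0.05],[0,0,0.1],[0,0,0.1],[0,0,0.1],[0,0,0.1],[0,0,0.1],[0,0,0.1],[0,0,0.05],[0,0,0],[0,0,0]], angular=[[0,0,0],[0,0,0],[0,0,0],[0,0,0],[0,0,0],[0,0,0],[0,0,0],[0,0,0],[0,0,0],[0,0,0]])

```text
t: 4.33
position: [0.5333, 0.1531, 0.0911]
ee_rot: [-3.141, 0.0, 1.766]
wrist_force: [0.8, -0.2, 0.8]
gripper_width: -0.0001
```

```bash
python3 s.py 0.534 0.1522 0.0663; python3 -c "
from h import *
a=[viewer.get_image(n)[:,:,::-1] for n in ('wrist','scene')]
cv2.imwrite('pics/w3.png',a[0])
cv2.imwrite('pics/s3.png',cv2.resize(a[1][140:260,310:470],None,fx=5,fy=5,interpolation=cv2.INTER_CUBIC))
"
```

```text
t 4.3333 p [0.5333 0.1531 0.0911] rot [-3.1407e+00  2.0000e-04  1.7662e+00] F [ 0.81 -0.18  0.81] w -6.580827081194752e-05 j [ 0.28   0.371 -0.196  1.005 -0.     1.655]
dp total/0.2 [-0.005  0.003  0.124] cam in tool [ 0.069  0.001 -0.144]
```

View pics/w3.png

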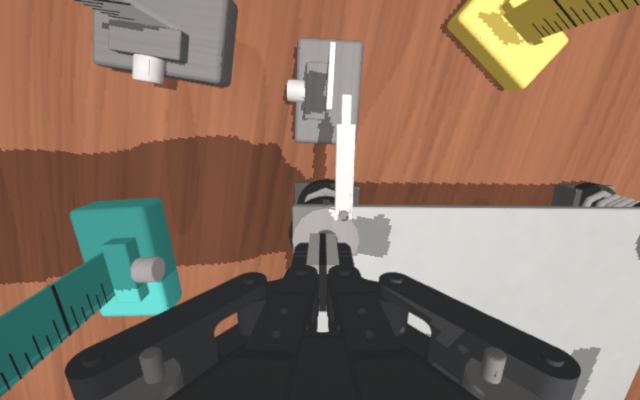

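View pics/s3.png

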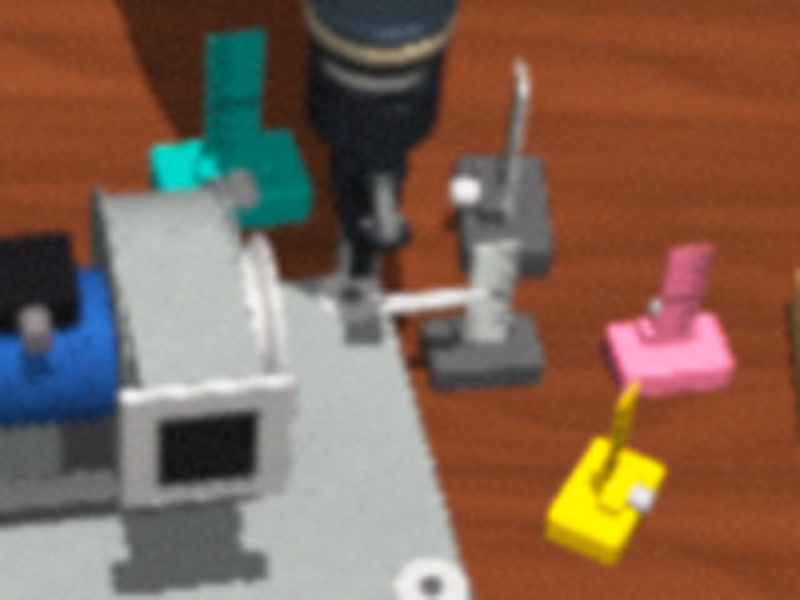

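```bash
python3 -c "
from h import *
c=at('wrist',326,235,.075)
from scipy.spatial.transform import Rotation as Ro
o=ctrl.get_obs();R=Ro.from_euler('xyz',o['ee_rot']).as_matrix()
for u,v in ((343,216),(334,221),(353,221),(345,95),(294,206),(292,235),(359,235)):
  p=at('wrist',u,v,.075); print(u,v,p.round(4),(R.T@(p-o['position'])*1000).round(1))
for t in ([0,0,0],[.011,0,0],[-.011,0,0],[0.011,.012,0],[.011,-.012,0]): print(t,proj('wrist',R@np.array(t)+o['position']))
a=viewer.get_image('wrist')[:,:,::-1]
cv2.imwrite('pics/w3c.png',cv2.resize(a[170:300,250:410],None,fx=5,fy=5,interpolation=cv2.INTER_CUBIC)[:600])
"
```

```text
343 216 [0.544  0.1691 0.075 ] [13.6 12.5 17.4]
334 221 [0.5394 0.165  0.075 ] [10.5  7.3 17.4]
353 221 [0.5504 0.1672 0.075 ] [10.5 18.5 17.4]
345 95 [0.5308 0.2347 0.075 ] [80.5 12.3 17.4]
294 206 [0.5149 0.1696 0.075 ] [ 19.7 -15.9  17.3]
292 235 [0.5168 0.1515 0.075 ] [  1.7 -17.6  17.3]
359 235 [0.5559 0.1593 0.075 ] [ 1.7 22.3 17.4]
[0, 0, 0] [321.40281659 250.34603807]
[0.011, 0, 0] [321.39236475 231.31038487]
[-0.011, 0, 0] [321.41321147 268.6232636 ]
[0.011, 0.012, 0] [344.10655402 231.32027561]
[0.011, -0.012, 0] [298.68338714 231.28219909]
```

View pics/w3c.png

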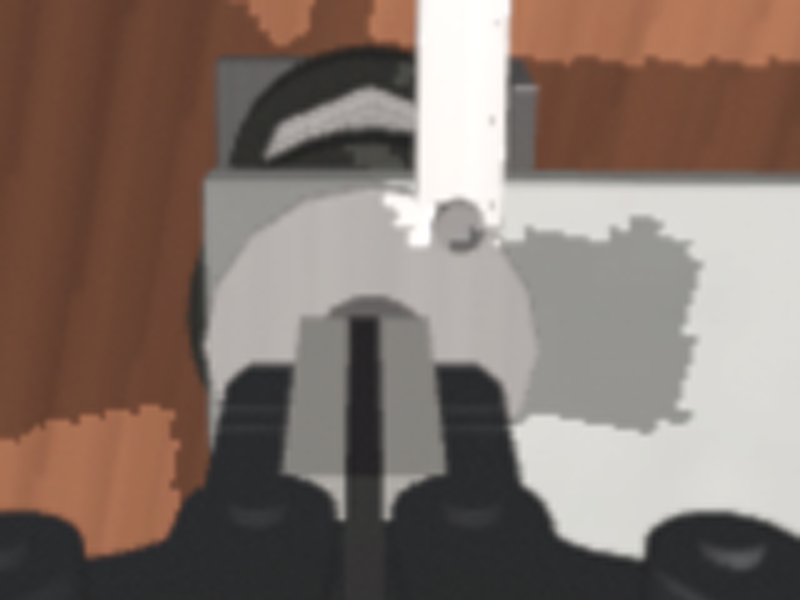

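>>> send_rows(dp=[[-0.02,0,0],[0,0,0.02],[0,0,0.02],[0,0,0.02],[0,0,0.015],[0,0,0.015],[0,0,0.01],[0,0,0],[0,0,0],[0,0,0]], angular=[[0,0,0],[0,0,0],[0,0,0],[0,0,0],[0,0,0],[0,0,0],[0,0,0],[0,0,0],[0,0,0],[0,0,0]])

```text
t: 5.32
position: [0.5343, 0.1491, 0.0715]
ee_rot: [-3.142, 0.0, 1.766]
wrist_force: [-1.0, -0.1, 5.2]
gripper_width: 0.0001
```

```bash
cat > look.py <<'E'
from h import *
import sys
n=sys.argv[1]
o=ctrl.get_obs();print(o["t"],o["position"].round(4),o["wrist_force"].round(2),o["moment"].round(2))
a=viewer.get_image('wrist')[:,:,::-1];b=viewer.get_image('scene')[:,:,::-1]
w=cv2.resize(a[60:300,250:410],None,fx=2.5,fy=2.5,interpolation=cv2.INTER_CUBIC)
s=cv2.resize(b[180:230,370:420],(400,400),interpolation=cv2.INTER_CUBIC)
m=np.zeros((600,800,3),np.uint8);m[:600,:400]=w[:600];m[:400,400:]=s;cv2.imwrite(f'pics/l{n}.png',m)
E
python3 look.py 1
```

```text
5.3167 [0.5343 0.1491 0.0715] [-1.01 -0.14  5.24] [-0.14  0.39 -0.06]
```

View pics/l1.png

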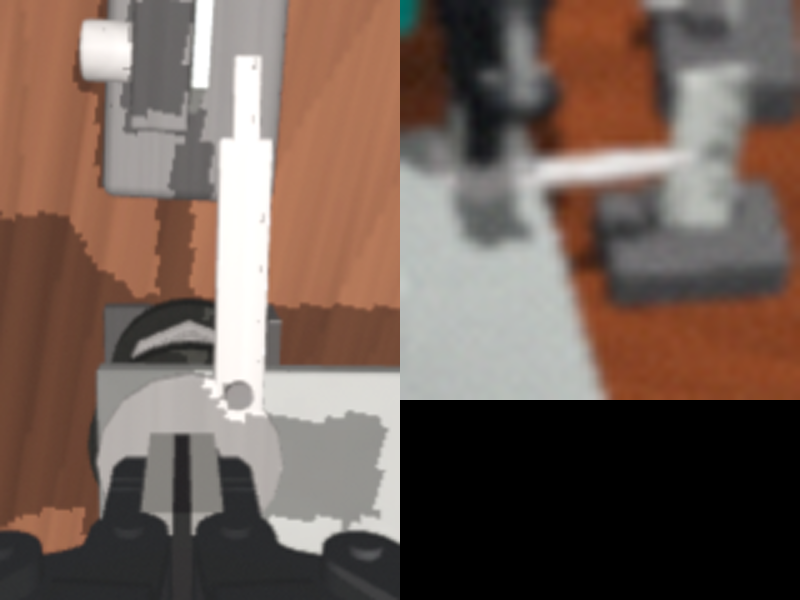

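>>> send_rows(dp=[[0,0,0.008],[0,0,0.008],[0,0,0.006],[0,0,0.003],[0,0,0],[0,0,0]], angular=[[0,0,0],[0,0,0],[0,0,0],[0,0,0],[0,0,0],[0,0,0]])

```text
t: 5.92
position: [0.5342, 0.1491, 0.0669]
ee_rot: [3.141, 0.0, 1.766]
wrist_force: [-4.8, -1.5, 10.9]
gripper_width: 0.0001
```

```bash
python3 look.py 2
python3 - <<'E'
from h import *
# expected pointer tip pixels at rest/mark heights
x=np.array([.982,.187]);y=np.array([-.187,.982]);c=np.array([.534,.1522])
t=c+.092*y+.010*x
for z in (.0735,.0655,.0635,.0615):
    print(z,proj('wrist',np.array([*t,z])),proj('scene',np.array([*t,z])))
E
```

```text
5.9167 [0.5342 0.1491 0.0669] [-4.76 -1.45 10.91] [-0.22  0.89 -0.06]
0.0735 [346.60352865  56.03402199] [410.17867846 199.05549321]
0.0655 [345.22385472  59.60679358] [409.89235191 200.878057  ]
0.0635 [344.90333514  60.43700843] [409.82104897 201.33158161]
0.0615 [344.59176016  61.24412863] [409.74985712 201.78426368]
```

View pics/l2.png

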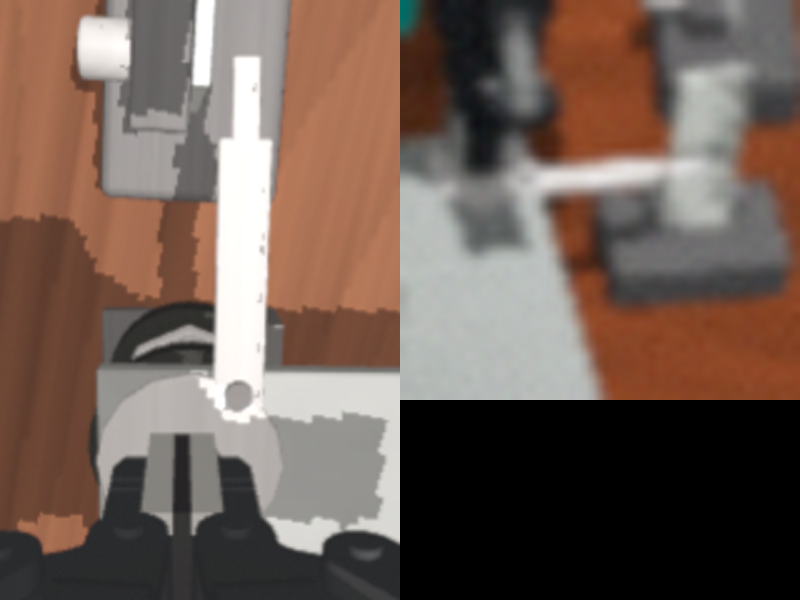

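>>> send_rows(dp=[[0,0,0.003],[0,0,0],[0,0,0],[0,0,0]], angular=[[0,0,0],[0,0,0],[0,0,0],[0,0,0]])

```text
t: 6.35
position: [0.5342, 0.1491, 0.0664]
ee_rot: [3.141, -0.0, 1.766]
wrist_force: [-5.6, -1.8, 12.4]
gripper_width: 0.0002
```

```bash
python3 look.py 3
python3 - <<'E'
from h import *
b=cv2.imread
import numpy as np
# compare pointer column profile with rest picture
c=viewer.get_image('scene').astype(float).mean(2); r=cv2.imread('pics/scene0.png').astype(float).mean(2)
for col in (392,396,400,404):
    for nm,i in (('rest',r),('now',c)):
        p=i[192:208,col]-np.median(i[190:212,col]); p=np.clip(p,0,None); p[p<40]=0; print(col,nm,(p*np.arange(192,208)).sum()/p.sum())
E
```

```text
6.35 [0.5342 0.1491 0.0664] [-5.59 -1.79 12.44] [-0.25  0.95 -0.07]
392 rest 199.9800285306705
392 now 201.66905901116425
396 rest 199.4473085670963
396 now 201.45058365758754
400 rest 198.95536040980605
400 now 201.0071199715201
404 rest 198.48126801152736
404 now 200.90683229813666
```

>>> send_rows(dp=[[0,0,0],[0,0,0],[0,0,0],[0,0,0],[0,0,0],[0,0,0],[0,0,0],[0,0,0],[0,0,0]], angular=[[0,0,0],[0,0,0],[0,0,0],[0,0,0],[0,0,0],[0,0,0],[0,0,0],[0,0,0],[0,0,0]])

```text
t: 7.25
position: [0.5342, 0.1491, 0.0664]
ee_rot: [3.141, -0.0, 1.766]
wrist_force: [-5.5, -1.0, 11.8]
gripper_width: -0.0002
```

>>> send_rows(dp=[[0,0,-0.05],[0,0,-0.1],[0,0,-0.1],[0,0,-0.1],[0,0,-0.1],[0,0,-0.1],[0,0,-0.1],[0,0,-0.1],[0,0,-0.1],[0,0,0]], angular=[[0,0,0],[0,0,0],[0,0,0],[0,0,0],[0,0,0],[0,0,0],[0,0,0],[0,0,0],[0,0,0],[0,0,0]])

```text
t: 8.08
position: [0.5361, 0.1496, 0.2399]
ee_rot: [3.136, -0.0, 1.766]
wrist_force: [0.9, -0.8, -0.0]
gripper_width: 0.0002
```

>>> send_rows(dp=[[0.03,-0.04,-0.02],[0.05,-0.08,0],[0.05,-0.08,0],[0.05,-0.08,0],[0.05,-0.08,0],[0.05,-0.08,0],[0.05,-0.08,0],[0.03,-0.04,0],[0,0,0],[0,0,0]], angular=[[0,0,0],[0,0,0],[0,0,0],[0,0,0],[0,0,0],[0,0,0],[0,0,0],[0,0,0],[0,0,0],[0,0,0]])

```text
t: 8.92
position: [0.4103, 0.1983, 0.2396]
ee_rot: [3.141, 0.0, 1.767]
wrist_force: [-0.2, 0.4, 0.0]
gripper_width: -0.0
```

Run:
```python
from h import *
o=ctrl.get_obs();print(o["t"],o["position"],o["wrist_force"])
b=viewer.get_image('scene');cv2.imwrite('pics/s9.png',b[:,:,::-1])
c=b.astype(float).mean(2); r=cv2.imread('pics/scene0.png').astype(float).mean(2)
for col in (392,396,400,404):
    for nm,i in (('rest',r),('now',c)):
        p=i[192:208,col]-np.median(i[190:212,col]); p=np.clip(p,0,None); p[p<40]=0; print(col,nm,(p*np.arange(192,208)).sum()/p.sum())
d=np.abs(c-r); d[:,330:]*=1; cv2.imwrite('pics/d9.png',d.clip(0,255).astype(np.uint8))
```

```text
8.9167 [0.41029927 0.19826318 0.23960317] [-0.15794171  0.37337657  0.01311081]
392 rest 199.9800285306705
392 now 199.98030942334736
396 rest 199.4473085670963
396 now 199.4466966966967
400 rest 198.95536040980605
400 now 198.9478638667632
404 rest 198.48126801152736
404 now 198.48382352941178
```

View pics/s9.png

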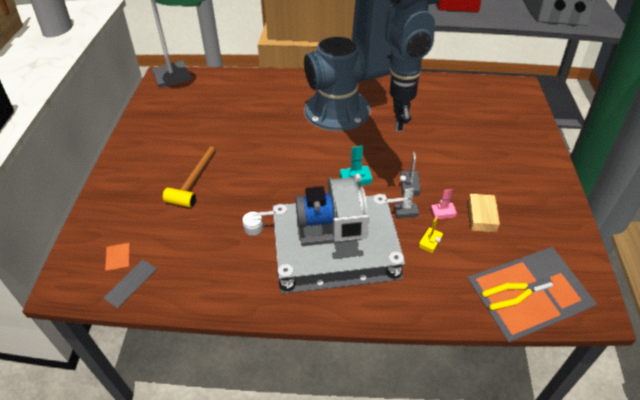

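View pics/d9.png

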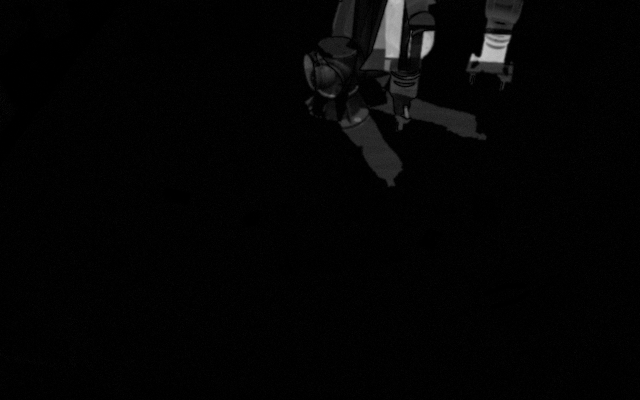

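The scene picture shows the arm clear near (400,125). The difference image shows only the arm and its shadow changed, and the pointer is back at its rest rows.

```bash
python3 -c "
from workcell import ctrl
print(ctrl.hand_in())"
```

```text
the job is handed in; nothing more can be done
None
```

I bounce-checked the front left corner, the one with the small dark rule stand beside it, and handed the job in at about 9 s of the 48 s allowed.

- **Press:** I pressed on the washer with the shut fingertips, about 3 mm inboard of its centre to stay clear of the pointer's root. The fingertips went down to 66.4 mm, 8.6 mm below the washer's rest height, at about 12 N. I held it there for a little over 1 s.
- **Level with the mark:** In the scene picture the pointer dropped 2.1–2.4 px near its tip. About 2.3 px was expected for 10 mm, which agrees with the fingertip height and the force. I judged the level from these figures, because the mark itself could not be read sharply in the pictures.
- **Side force:** While holding, the wrist also read about 5.5 N sideways. I took this for friction on the washer.
- **After release:** The pointer came back to its rest rows within 0.01 px. Comparing the first and last scene pictures, only the arm and its shadow had changed. The arm stands clear with no force on it.

No check failed. The camera readings of the washer's centre differed by about 2–3 mm, within what the calibration allows.

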